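# Hook the far tray out from under the display shelf

## Robot

A 6-joint arm with a two-finger parallel gripper is mounted at the origin on a cart in front of the work surface, level with it; the furniture and walls round the work are solid. World frame = base frame: x ahead of the robot, y to its left, z up, the work surface at z = 0. Lengths are in mm, angles in rad, forces in N, time in s.
With the tool pointing down it reaches from about 350 to 850 mm from the base axis. Payload 8.1 kg.
Tool frame: the origin (TCP) lies midway between the tips of the shut fingers; the grasp point (between the pads) lies manip.tcp_to_grasp behind it (manip.tcp_to_grasp is the distance from the TCP to the grasp point, in mm); z points along the fingers, y is the line along which they close (so a half turn about z gives the same grasp; the last joint's range is limited). The gripper opens to 93 mm and grips with 3 to 60 N. Pads are 15 mm wide; open, the fingers measure 128 mm over their backs; the gripper's body (75 mm by 188 mm) begins 65 mm behind the grasp point.
Start: joints at [-1.252, 0.13, 1.488, -0, 1.523, -0.085], TCP at [235.769, -551.741, 218.635] pointing down, gripper open.
Joint ranges: [-2.96, 2.96], [-0.89, 2.26], [0.02, 2.5], [-1.34, 4.48], [0, 2.73], [-2.66, 2.66]. Speed limits (rad/s): [2.39, 2.39, 2.79, 3.14, 3.14, 3.14].

## Interface

Orientations are given as a 3x3 rotation matrix whose columns are the frame's x, y, z axes.
In Python, from workcell import manip, cams, models gives the robot as it stands.
- The arm moves only by the tool apply_moves, never from a script. Its argument "deltas" is text: rows parted by semicolons, each of 4 numbers parted by spaces: the shift along the tool's x, y, z in mm, then the turn about the tool's z in degrees. A call has 1 to 12 rows; each row is the pose to reach, as a shift and turn from the pose commanded when the call began, along the tool's axes at that moment; what a row does not reach only later rows make up. A row lasts 1/10 s, in which the tool goes at most 50 mm and 8.59 degrees, less where a joint would pass 70% of its speed; a pose out of reach is approached as far as the arm can. A call with a gripper value outside its range is refused whole. "jaw" is the finger opening in mm, from 0 to 93, set as the call begins (left out, the last holds). The fingers move at their own pace and stop on an object; "grip_force" is the grip in N (left out, the last holds). Time passes only in rows, so rows that repeat a pose let the fingers close. It gives the time, the measured TCP pose, the force, the opening and the grip force at its end, in the units of the state.
- manip.state(): the state, without advancing time (a new reading comes with each control period).
- cams.grab_frame(name): name is "scene" or "top" or "wrist"; returns (picture, depth): 384x512x3 uint8, red, green, blue; 384x512 float32, mm along the optical axis (not along the pixel's ray), 0 where there is no reading.
- cams.camera_info(name): a dict with "fovy" (degrees; the focal length in pixels is half the picture's height over the tangent of half this angle, whatever the lens; pixels are square), "cx", "cy" (the principal point, pixels), "extrinsics" (4x4, takes a point from camera to world coordinates). Camera axes: x right, y up, looking along -z (the intrinsics and any distortion apply to the point x, -y, -z); pixel columns grow to the right and rows downward; lengths in mm; the calibration is good to about 2 mm. A picture is of the moment at which its call begins: read the wrist's pose just before it. camera_info takes no time and is no camera call; for the wrist camera it gives the pose at the moment of the call.
- manip.sign_off(): hands the job in; it is judged then, once.
Trained networks look in the newest picture that a camera, given by its name, has taken for a name from the list of things; names that differ only in an ending like _2 or _b are one class to them, and where a whole thing is asked for, a point or a joint stands for the part that bears it (a point fixed in the world has none). Each returns a list of dicts, best first, with "conf" (0 to 1); they miss things now and then, are a little off and sometimes report something else, mostly with a low value. They report only what shows in the picture. A call takes as long as a camera call. They do not tell look-alikes from the thing itself.
- models.recognise(label, camera): "rect" ([left, top, right, bottom] in pixels, round what is visible of it).
- models.spot_point(label, camera): "at" ([row, column] in pixels: a listed point, or the origin of a listed thing).
The state is a dict: "clock": time; "joint_pos": joint angles; "joint_vel": joint speeds; "effort": joint torques, N m; "eef_pos": TCP position; "eef_rot": TCP orientation; "ft_force": force on the tool from outside, world axes, zero at the start; "wrist_torque": the same for the moment, N m; "finger_gap": opening from 0.0 (shut) to 1.0 (fully open); "grip_force": force on a finger pad.
Only numpy, scipy, OpenCV 4.12 (cv2) and the standard library are available. Lean on these libraries where they do the work, as an engineer would, in place of code of your own. Each camera call takes 0.05 s, during which the arm holds its last target. There are 200 camera calls.

## Task

The little steel tray with the small brown gift box on it stands too far under the low wooden display shelf. Take the reaching hook from its stand, catch the tray's wire hoop with it and draw the tray forward until all of it is out from under the shelf, flat on the counter with the gift box still standing on it; touch tray and box with the hook only. Then hang the hook back in the slot of its stand, and leave everything else where it is.

Things in the scene. Friction and masses are not known exactly. Their poses are not given: they have to be found in the camera images.
- hook: reaching hook, 0.10 kg. Origin: on its axis under its steel collar (30 mm wide, 5 thick); z up its axis. Dark wooden handle 18 x 18 mm square (sides along x, y) from z = 5 to 85 mm; steel rod 8 mm thick from 0 down to -150 mm; there an 8 mm thick toe turns square to the rod toward own -x, its end 18 mm from the axis, turned up 3 mm. Hangs upright at first, toe pointing out of the slot's mouth
- hook_corner (a point): on the hook, where the axes of rod and toe meet (150 mm below its origin along its axis); axes as the hook's
- hook_stand: fixed stand: wooden base 110 x 90 x 12 mm; at its back (own +x) a wooden post 60 mm wide, 184 high, front face 33 mm behind the origin; on it a steel arm plate 60 mm wide, 6 thick, top at z = 190 mm, reaching to 30 mm before the origin. Origin: on the counter straight under the hanging place; slot and front face own -x, roughly to the robot
- slot (a point): hanging place, on top of the stand's arm plate (z = 190 mm): the rod stands here in a slot 16 mm wide, closed 15 mm behind this point, open toward own -x, its mouth (flared to about 25 mm) 30 mm in front; the collar rests on the plate. Properly hung, the hook's origin is at this point
- carrier: loose steel tray, 110 (x) x 100 (y) mm, 0.22 kg, floor 4 mm thick, rim 12 mm high; origin: centre of its underside, on the counter. Its own -x side is the front and looks out from under the shelf, roughly to the robot
- carrier_hoop (a point): middle of the top bar of the tray's upright wire hoop, 45 mm in front (own -x) of the tray's centre and 40 mm above its underside. The bar is 6 mm thick and runs along the tray's y, straight for 56 mm, on two uprights 64 mm apart; it is open beneath, and behind it about 37 mm are free to the gift box
- carrier_back_left (a point): back left lower corner of the tray (own +x, +y)
- carrier_back_right (a point): back right lower corner of the tray (own +x, -y)
- gift_box: small plain dark brown closed gift box, 56 (x) x 62 (y) x 50 mm high, 0.11 kg, standing loose on the tray's floor behind the hoop, its centre about 24 mm behind the tray's centre; origin: centre of its underside
- display_shelf: fixed low wooden shelf: board 180 (x) x 250 (y) x 12 mm, underside 185 mm above the counter, on two side panels (12 mm thick, 210 mm free between, front edges 25 mm behind the board's); open in front. Origin: on the counter under the board's centre; own -x looks to the robot's side. The tray's hoop stands about 41 mm (36 to 47) in behind the board's front edge
- shelf_edge (a point): middle of the lower front edge of the board, 90 mm in front (own -x) of the shelf's origin, 185 mm above the counter; axes as the shelf's: the tray is out when both its back corners have x below 0 here
- tied_box: brown gift box with a pale ribbon bow, 61 x 86 x 63 mm, standing on top of the display shelf; leave it; origin: centre of its underside
- seal_roll: white roll of paper seals lying flat on the display shelf, 69 mm across, 26 mm high; leave it; origin: centre of its underside
- spool: brown ribbon spool lying flat on the counter to the right, 68 x 75 x 22 mm; leave it; origin: centre of its underside
Things that resemble listed ones, but are neither listed nor needed, are in the scene too. What is shaped like the gift_box but pink is not meant.

How it is judged (in metres and radians):
On the way, in this order (a step that is already met when the one before it is completed fails the run):
1. the hook is taken off its stand (distance between hook and slot above 0.1 m and contact force between the fingers and hook above 1 N), for 0.1 s.
2. the hoop is caught: the held hook's corner is behind the bar and pulls on the tray while that is still under the shelf (distance between hook_corner and carrier_hoop below 0.04 m and x of hook_corner in the frame of carrier_hoop above 0 m and contact force between hook and carrier above 0.2 N and contact force between the fingers and hook above 1 N and not (x of each of carrier_back_left, carrier_back_right in the frame of shelf_edge below 0 m)), for 0.1 s.
3. the whole tray is out from under the shelf, flat on the counter, the gift box standing on it (x of each of carrier_back_left, carrier_back_right in the frame of shelf_edge below 0 m and height (world z) of carrier between -0.004 and 0.004 m and angle between carrier's own z axis and vertical below 0.06 rad and angle between gift_box's own z axis and vertical below 0.12 rad and z of gift_box in the frame of carrier between 0 and 0.014 m and horizontal distance between gift_box and carrier below 0.04 m), for 0.2 s.
At the end, for the whole second after the job is handed in: Tray wholly in front of the shelf edge (both back corners), flat on the counter (0.06 rad, 4 mm); gift box upright on it (0.12 rad, centres within 40 mm); hook hanging in the slot, collar on the plate (20 mm sideways, 4 mm in height, tilt under 0.1 rad); all three at rest (all of step 3 and horizontal distance between hook and slot below 0.02 m and z of hook in the frame of slot between -0.004 and 0.004 m and angle between hook's own z axis and vertical below 0.1 rad and linear speed of each of hook, carrier, gift_box below 0.02 m/s); the robot touches nothing.
It fails at once if the gripper or arm touches the tray or its gift box (contact force between any of the fingers, the arm and carrier above 0.5 N or contact force between any of the fingers, the arm and gift_box above 0.5 N).
It fails at once if the gift box falls over or off the tray (angle between gift_box's own z axis and vertical above 0.5 rad or distance between gift_box and carrier above 0.06 m).
It fails at once if one of the other things (tied box, roll of seals, ribbon spool) is shifted more than 20 mm (distance of any of tied_box, seal_roll, spool from where it was at the start of the episode above 0.02 m).
It also fails if it takes over 69 s, if anything falls off the work surface, if the arm or the gripper's body presses on something with over 40 N, if the wrist force passes 120 N, or if a joint passes its speed limit or range.

## Working session

There is one attempt and no reset: what is moved stays moved. The work goes in short steps, Python scripts to look and compute and a tool call to move; the robot and the scene stay as the last step left them, time stands still between calls to the robot, and variables do not carry over. Pictures are saved under pics/ and viewed, at most 12 in all, crops included, and the job is handed in when it is done.

Besides the shell and the picture viewer there is one more tool, called after "Request:" in YAML: its name, and indented under it one key for each argument. apply_moves: Moves the arm, as the interface text tells. Its arguments: {"type":"object","properties":{"deltas":{"type":"string"},"jaw":{"type":"number"},"grip_force":{"type":"number"}},"required":["deltas"]}

```bash
mkdir -p pics
cat > h.py <<'E'
import numpy as np, cv2
from workcell import manip, cams, models
def ray(info,rc,shape=(384,512)):
    f=shape[0]/2/np.tan(np.radians(info["fovy"])/2)
    d=np.array([(rc[1]-info["cx"])/f,-(rc[0]-info["cy"])/f,-1.0])
    E=np.array(info["extrinsics"]);return E[:3,3],E[:3,:3]@d
def px(info,depth,rc):
    o,d=ray(info,rc);return o+d*depth[int(round(rc[0])),int(round(rc[1]))]
def cloud(info,depth):
    f=192/np.tan(np.radians(info["fovy"])/2);r,c=np.mgrid[:384,:512]
    d=np.stack([(c-info["cx"])/f,-(r-info["cy"])/f,-np.ones_like(r,float)],-1)*depth[...,None]
    E=np.array(info["extrinsics"]);return d@E[:3,:3].T+E[:3,3]
def plane(info,rc,z):
    o,d=ray(info,rc);return o+d*(z-o[2])/d[2]
E
python3 - <<'E'
from h import *
np.set_printoptions(precision=1,suppress=True)
print(manip.tcp_to_grasp, manip.state())
ims=[]
for n in("scene","top"):
    im,d=cams.grab_frame(n);i=cams.camera_info(n);print(n,{k:v for k,v in i.items()})
    np.savez(f"{n}.npz",im=im,d=d);cv2.imwrite(f"pics/{n}0.png",im[...,::-1])
    for l in("hook","slot","hook_stand","hook_corner","carrier_hoop","carrier","gift_box","shelf_edge","display_shelf","spool","seal_roll","tied_box"):
        for q in models.spot_point(l,n)[:2]:
            rc=q["at"];print(l,q["conf"],np.array(rc),px(i,d,rc))
E
```

```text
18.8 {'clock': 0.0, 'joint_pos': array([-1.3,  0.1,  1.5, -0. ,  1.5, -0.1]), 'joint_vel': array([ 0., -0., -0.,  0., -0.,  0.]), 'effort': array([ -0. , -56. , -49.2,   0.1,   0. ,  -0. ]), 'eef_pos': array([ 235.6, -551.2,  217.6]), 'eef_rot': array([[ 0.9,  0.4, -0. ],
       [ 0.4, -0.9,  0. ],
       [ 0. , -0. , -1. ]]), 'ft_force': array([ 0.7,  0.3, -0.3]), 'wrist_torque': array([-0.1, -0. , -0. ]), 'grip_force': 0.0, 'finger_gap': 0.9983232642022882}
scene {'fovy': 52.95236870156952, 'cx': 258.688336537253, 'cy': 189.10958823996359, 'extrinsics': array([[    0.8,     0.3,    -0.5,  -133.8],
       [   -0.6,     0.3,    -0.7, -1051.5],
       [   -0. ,     0.9,     0.4,   679.6],
       [    0. ,     0. ,     0. ,     1. ]])}
hook 0.71 [135.4 192.5] [557.9 293.3 198.5]
hook 0.25 [177.5 313.9] [ 618.9 -331.   217.8]
slot 0.79 [137.4 194. ] [560.4 286.4 191.4]
hook_stand 0.69 [178.3 197.1] [563.3 293.2   7.9]
hook_corner 0.61 [172.2 198.5] [609.8 364.9  -0.7]
hook_corner 0.45 [245.1 308.5] [ 591.6 -353.2    4.6]
carrier_hoop 0.84 [244.7 303. ] [ 540.4 -380.3   41.7]
carrier 0.6
[... 611 characters left out ...]
  0.2,  218.4],
       [   0. ,    0.6,    0.8, 1392.7],
       [   0. ,    0. ,    0. ,    1. ]])}
hook 0.63 [230.8 118.9] [560.5 293.  196.1]
slot 0.86 [232.5 120.2] [554.8 291.  193.6]
hook_stand 0.9 [260.3 128.8] [558.8 302.4  13.7]
hook_stand 0.56 [186.4 284. ] [168.4 -33.6 734.4]
hook_corner 0.48 [254.5 130.6] [581.4 291.5   7.6]
carrier_hoop 0.48 [196.6 310.5] [ 554.4 -381.7    6.9]
carrier 0.8 [191.1 304.2] [ 589.4 -374.2    1.5]
gift_box 0.56 [180.  300.7] [ 515.  -300.8  197.5]
shelf_edge 0.66 [180.3 311.2] [ 504.3 -334.7  191.3]
seal_roll 0.71 [190.2 306.3] [ 585.3 -380.     9.1]
seal_roll 0.56 [153.5 283.7] [ 616.9 -286.   227.9]
tied_box 0.89 [148.4 313.5] [ 590.5 -382.9  237.7]
```

View pics/scene0.png

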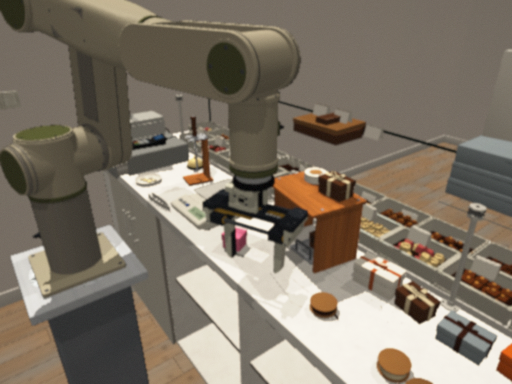

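View pics/top0.png

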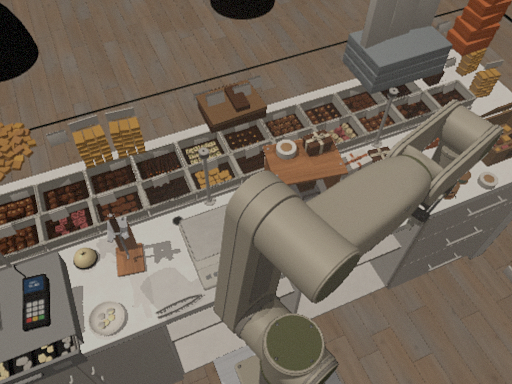

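The scene view shows the stand at about (195,150), the shelf at (318,205) with a pink look-alike in front at (236,240), and the spool at (323,303). The top view shows the stand at (125,250), while the arm hides part of the shelf front. Next I measure yaw and extents from the depth images.

Run:
```python
from h import *
np.set_printoptions(precision=3,suppress=True)
s=manip.state();print(s["eef_rot"],s["joint_pos"])
for n in("scene","top"):
    z=np.load(n+".npz");i=cams.camera_info(n);P=cloud(i,z["d"]);im=z["im"]
    ok=z["d"]>0
    def fit(name,box,zr):
        m=ok&(P[...,0]>box[0])&(P[...,0]<box[1])&(P[...,1]>box[2])&(P[...,1]<box[3])&(P[...,2]>zr[0])&(P[...,2]<zr[1])
        Q=P[m]
        if len(Q)<8: print(n,name,len(Q));return
        r=cv2.minAreaRect(Q[:,:2].astype(np.float32));print(n,name,len(Q),r,"z",np.median(Q[:,2]))
    fit("board",(450,750,-560,-200),(188,203))
    fit("plate",(500,640,220,360),(185,196))
    fit("handle",(500,640,220,360),(205,285))
    fit("base",(460,660,200,400),(8,17))
    hsv=cv2.cvtColor(im,cv2.COLOR_RGB2HSV);pk=ok&(hsv[...,0]>160)&(hsv[...,0]<176)&(hsv[...,1]>90)&(P[...,2]<70)&(P[...,2]>-5)&(P[...,0]>200)&(P[...,0]<700)
    if pk.sum()>5:
        Q=P[pk];print("pink",pk.sum(),Q.min(0),Q.max(0))
    c=ok&(abs(P[...,2])<4)&(P[...,1]>-520)&(P[...,1]<-200);print("counter x",np.percentile(P[c][:,0],[0.5,50,99]) if c.any() else 0)
    c=ok&(P[...,2]>20)&(P[...,2]<150)&(P[...,0]>430)&(P[...,0]<660)&(P[...,1]>330)&(P[...,1]<480)
    if c.any(): print("left things",np.percentile(P[c],[1,50,99],axis=0))
```

```text
[[ 0.92   0.393  0.   ]
 [ 0.393 -0.92  -0.   ]
 [ 0.     0.    -1.   ]] [-1.252  0.13   1.488  0.     1.523 -0.085]
scene board 1932 ((591.4395751953125, -357.2757568359375), (252.6106414794922, 181.2504425048828), 80.42110443115234) z 196.04738892021086
scene plate 92 ((573.2921142578125, 291.47869873046875), (64.2618408203125, 81.35376739501953), 81.9877700805664) z 188.6667692280315
scene handle 95 ((565.1380615234375, 295.7093505859375), (29.00344467163086, 19.66971778869629), 79.54573822021484) z 241.6004194677979
scene base 210 ((570.3316040039062, 326.96173095703125), (163.82737731933594, 110.25895690917969), 80.7017593383789) z 10.718617657989057
pink 185 [ 377.955 -248.771    4.978] [ 443.616 -192.19    51.519]
counter x [318.483 426.72  677.39 ]
left things [[597.116 395.022  20.831]
 [620.    420.856  30.719]
 [652.574 451.254  51.253]]
top board 2200 ((592.2040405273438, -352.60626220703125), (251.51669311523438, 186.05020141601562), 79.7755355834961) z 196.90728877792208
top plate 288 ((573.2161865234375, 299.17864990234375), (63.22315216064453, 81.04196166992188), 81.74041748046875) z 190.43770223187187
top handle 130 ((563.4085693359375, 299.3792724609375), (18.354156494140625, 21.35243034362793), 82.00360107421875) z 250.2004574269656
top base 595 ((573.553955078125, 304.77911376953125), (199.55731201171875, 159.22061157226562), 84.4652099609375) z 11.943581110585228
pink 9 [323.437 574.404  18.608] [364.514 699.731  56.659]
counter x [ 548.8    615.032 1064.872]
left things [[591.913 403.206  20.184]
 [617.634 434.353  33.1  ]
 [655.056 467.651  54.303]]
```

```bash
cat >> h.py <<'E'
def adeg(R): return np.degrees(np.arctan2(R[1,0],R[0,0]))
def rows(p,a,way,step=48,turn=8.3):
    """way: list of (x,y,z,a) world targets; prints calls' deltas, each call relative to its start pose"""
    p=np.array(p,float);L=[]
    for w in way:
        q=np.array(w[:3],float);n=max(1,int(np.ceil(max(np.linalg.norm(q-p)/step,abs(w[3]-a)/turn))))
        for k in range(1,n+1):L.append(np.r_[p+(q-p)*k/n,a+(w[3]-a)*k/n])
        p,a=q,w[3]
    return L
def plan(way,step=48,turn=8.3,dwell=0):
    s=manip.state();p=np.array(s["eef_pos"]);a=adeg(s["eef_rot"])
    L=rows(p,a,way,step,turn);L+= [L[-1]]*dwell
    for c in range(0,len(L),12):
        ar=np.radians(a);X=np.array([np.cos(ar),np.sin(ar),0]);Y=np.array([np.sin(ar),-np.cos(ar),0])
        print("; ".join("%.0f %.0f %.0f %.1f"%(X@(l[:3]-p),Y@(l[:3]-p),-(l[2]-p[2]),a-l[3]) for l in L[c:c+12]))
        p,a=L[min(c+11,len(L)-1)][:3],L[min(c+11,len(L)-1)][3]
E
python3 - <<'E'
from h import *
plan([(540,240,370,82)],dwell=3)
E
```

```text
33 -34 -8 -3.3; 66 -68 -17 -6.5; 98 -101 -25 -9.8; 131 -135 -34 -13.1; 164 -169 -42 -16.4; 197 -203 -50 -19.6; 230 -237 -59 -22.9; 263 -270 -67 -26.2; 295 -304 -76 -29.4; 328 -338 -84 -32.7; 361 -372 -92 -36.0; 394 -406 -101 -39.2
47 -5 -8 -3.3; 94 -11 -17 -6.5; 140 -16 -25 -9.8; 187 -22 -34 -13.1; 234 -27 -42 -16.4; 281 -33 -50 -19.6; 281 -33 -50 -19.6; 281 -33 -50 -19.6; 281 -33 -50 -19.6
```

Request:
apply_moves:
  deltas: "33 -34 -8 -3.3; 66 -68 -17 -6.5; 98 -101 -25 -9.8; 131 -135 -34 -13.1; 164 -169 -42 -16.4; 197 -203 -50 -19.6; 230 -237 -59 -22.9; 263 -270 -67 -26.2; 295 -304 -76 -29.4; 328 -338 -84 -32.7; 361 -372 -92 -36.0; 394 -406 -101 -39.2"

```text
clock: 2.5
eef_pos: [438.8, -21.6, 320.3]
eef_rot: [[0.462, 0.887, 0.001], [0.887, -0.462, -0.0], [0.0, 0.001, -1.0]]
ft_force: [1.5, -0.5, 0.9]
finger_gap: 1.0
grip_force: 0.0
```

Request:
apply_moves:
  deltas: "47 -5 -8 -3.3; 94 -11 -17 -6.5; 140 -16 -25 -9.8; 187 -22 -34 -13.1; 234 -27 -42 -16.4; 281 -33 -50 -19.6; 281 -33 -50 -19.6; 281 -33 -50 -19.6; 281 -33 -50 -19.6"

```text
clock: 3.4
eef_pos: [539.6, 239.9, 369.7]
eef_rot: [[0.141, 0.99, -0.0], [0.99, -0.141, -0.0], [-0.0, 0.0, -1.0]]
ft_force: [0.2, -0.6, 0.1]
finger_gap: 1.003
grip_force: 0.0
```

Run:
```python
from h import *
np.set_printoptions(precision=1,suppress=True)
s=manip.state();print(s["clock"],s["eef_pos"],adeg(s["eef_rot"]))
def fit(n,name,P,ok,box,zr):
    m=ok&(P[...,0]>box[0])&(P[...,0]<box[1])&(P[...,1]>box[2])&(P[...,1]<box[3])&(P[...,2]>zr[0])&(P[...,2]<zr[1])
    Q=P[m]
    if len(Q)<8: print(n,name,len(Q));return
    r=cv2.minAreaRect(Q[:,:2].astype(np.float32));print(n,name,len(Q),np.array(r[0]),np.array(r[1]),r[2],"z",np.percentile(Q[:,2],[2,50,98]))
im,d=cams.grab_frame("wrist");i=cams.camera_info("wrist");P=cloud(i,d);ok=d>0
cv2.imwrite("pics/wrist1.png",im[...,::-1])
fit("wrist","plate",P,ok,(500,640,220,360),(184,197)); fit("wrist","handletop",P,ok,(500,640,220,360),(262,290))
ims=[im]
for n in("scene","top"):
    im,d=cams.grab_frame(n);i=cams.camera_info(n);P=cloud(i,d);ok=d>0
    np.savez(n+"1.npz",im=im,d=d); ims.append(im)
    for l in("carrier_hoop","carrier","gift_box","carrier_back_left","shelf_edge"):
        for q in models.spot_point(l,n)[:2]:
            rc=q["at"];print(n,l,q["conf"],np.array(rc),px(i,d,rc))
    fit(n,"board",P,ok,(450,750,-560,-200),(188,203))
a,b,c=ims
sc=cv2.resize(b[200:290,240:380],(0,0),fx=3,fy=3,interpolation=cv2.INTER_CUBIC)
tc=cv2.resize(c[150:240,240:380],(0,0),fx=3,fy=3,interpolation=cv2.INTER_CUBIC)
v=np.vstack([sc,tc]);w=np.zeros((540,360,3),np.uint8);w[:270]=cv2.resize(a,(360,270));
cv2.imwrite("pics/m1.png",np.hstack([v,w])[...,::-1])
```

```text
3.4 [539.6 239.9 369.7] 81.88386508650485
wrist plate 3767 [573.9 297.3] [64.4 79.2] 79.45710754394531 z [189.  190.6 195.7]
wrist handletop 594 [566.6 298.5] [17.9 18.1] 79.70673370361328 z [265.9 275.5 279.5]
scene carrier_hoop 0.6 [243.6 298.5] [ 570.5 -330.6    6.7]
scene carrier_hoop 0.53 [197.  283.2] [ 577.8 -244.7  131.7]
scene carrier 0.65 [253.2 315.7] [ 509.9 -460.5   69.9]
scene carrier 0.36 [247.7 320.1] [ 524.8 -461.2   81.8]
scene gift_box 0.92 [244.9 235.1] [ 398.9 -235.1   21.5]
scene gift_box 0.65 [250.  319.6] [ 521.9 -462.6   76.4]
scene carrier_back_left 0.64 [234.6 315.5] [ 508.4 -456.2  127.4]
scene shelf_edge 0.79 [196.2 282.7] [ 505.6 -324.4  188.9]
scene board 2002 [ 590.9 -356.7] [253.6 180.3] 80.32609558105469 z [189.2 196.  200.5]
top carrier_hoop 0.8 [194.8 312. ] [ 562.7 -393.1    1.5]
top carrier 0.94 [191.2 304.7] [ 586.8 -374.7    3.8]
top carrier 0.43 [148.6 314.5] [ 588.1 -385.3  238.2]
top gift_box 0.63 [241.7 286. ] [ 62.1  14.7 740.5]
top gift_box 0.49 [182.3 303. ] [ 509.6 -307.5  188. ]
top carrier_back_left 0.73 [185.2 285.3] [ 520.4 -247.8  190.4]
top shelf_edge 0.86 [182.9 311.1] [ 582.1 -393.1   51.5]
top shelf_edge 0.49 [207.6 372.6] [ 412.5 -556.7   25.2]
top board 2298 [ 592.2 -352. ] [251.9 184.9] 80.28872680664062 z [190.7 197.  202. ]
```

View pics/m1.png

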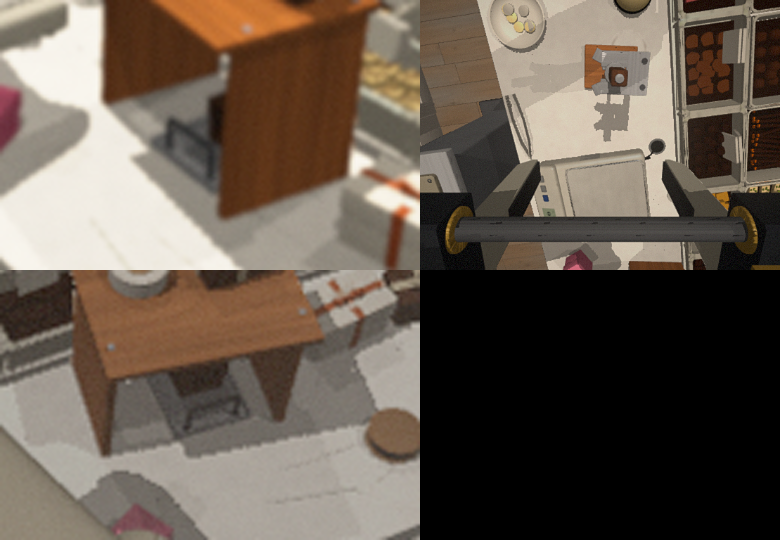

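The crops show the hoop under the shelf in both views: around (195,140) in the scene crop and (212,410) in the top crop. The wrist view shows the handle centred in the stand's slot, with its top at (566.5, 298.5, 275). I'll take the hook now.

Run:
```python
from h import *
plan([(566.5,298.5,320,80.5),(566.5,298.5,223,80.5)],step=35)
```

```text
20 6 17 0.5; 41 12 33 1.0; 61 18 50 1.4; 61 18 82 1.4; 61 18 114 1.4; 61 18 147 1.4
```

Request:
apply_moves:
  deltas: "20 6 17 0.5; 41 12 33 1.0; 61 18 50 1.4; 61 18 70 1.4; 61 18 90 1.4; 61 18 114 1.4; 61 18 132 1.4; 61 18 147 1.4; 61 18 147 1.4"

```text
clock: 4.95
eef_pos: [564.9, 298.0, 219.6]
eef_rot: [[0.164, 0.986, -0.004], [0.986, -0.164, -0.002], [-0.002, -0.004, -1.0]]
ft_force: [0.3, -0.1, -0.8]
finger_gap: 1.002
grip_force: 0.0
```

Request:
apply_moves:
  deltas: "0 0 0 0; 0 0 0 0; 0 0 0 0; 0 0 0 0; 0 0 0 0; 0 0 0 0; 0 0 0 0; 0 0 0 0"
  jaw: 5
  grip_force: 25

```text
clock: 5.75
eef_pos: [566.1, 298.5, 222.6]
eef_rot: [[0.164, 0.986, -0.0], [0.986, -0.164, -0.0], [-0.0, -0.0, -1.0]]
ft_force: [-0.1, 0.8, 0.6]
finger_gap: 0.359
grip_force: 0.0
```

Request:
apply_moves:
  deltas: "0 0 0 0; 0 0 0 0; 0 0 0 0; 0 0 0 0; 0 0 0 0"

```text
clock: 6.25
eef_pos: [566.2, 298.5, 222.6]
eef_rot: [[0.164, 0.986, -0.0], [0.986, -0.164, -0.0], [-0.0, -0.0, -1.0]]
ft_force: [0.3, -0.3, 0.2]
finger_gap: 0.19
grip_force: 25.0
```

Request:
apply_moves:
  deltas: "0 0 -8 0; 0 -20 -8 0; 0 -45 -8 0; 0 -70 -8 0; 0 -95 -8 0; 32 -95 -36 0; 65 -95 -65 0; 65 -50 -65 0; 65 -5 -65 0; 65 -5 -65 0; 65 -5 -65 0"

```text
clock: 7.35
eef_pos: [572.4, 362.9, 286.5]
eef_rot: [[0.166, 0.986, -0.002], [0.986, -0.166, -0.001], [-0.001, -0.002, -1.0]]
ft_force: [-1.0, 0.1, -1.1]
finger_gap: 0.191
grip_force: 25.0
```

Request:
apply_moves:
  deltas: "-15 0 0 0; -28 0 0 0; -38 0 0 0; -48 0 0 0; -58 0 0 0; -68 0 0 0; -78 0 0 0; -88 0 0 0; -99 0 0 0; -110 0 0 0; -120 0 0 0; -120 0 0 0"

```text
clock: 8.55
eef_pos: [552.3, 243.3, 288.0]
eef_rot: [[0.166, 0.986, 0.0], [0.986, -0.166, -0.001], [-0.001, 0.0, -1.0]]
ft_force: [-0.2, -0.6, -1.2]
finger_gap: 0.191
grip_force: 25.0
```

Run:
```python
from h import *
np.set_printoptions(precision=1,suppress=True)
s=manip.state();print(s["clock"],s["eef_pos"],adeg(s["eef_rot"]),s["finger_gap"],s["grip_force"],s["ft_force"])
v=[]
for n in("scene","top","wrist"):
    im,d=cams.grab_frame(n);i=cams.camera_info(n);np.savez(n+"2.npz",im=im,d=d)
    if n=="scene":v.append(cv2.resize(im[80:210,130:280],(450,390),interpolation=cv2.INTER_CUBIC))
    if n=="top":v.append(cv2.resize(im[180:310,50:200],(450,390),interpolation=cv2.INTER_CUBIC)[:,100:])
cv2.imwrite("pics/m2.png",np.hstack(v)[...,::-1])
```

```text
8.55 [552.3 243.3 288. ] 80.44934338117208 0.19129597776001567 24.999832212924957 [-0.2 -0.6 -1.2]
```

View pics/m2.png

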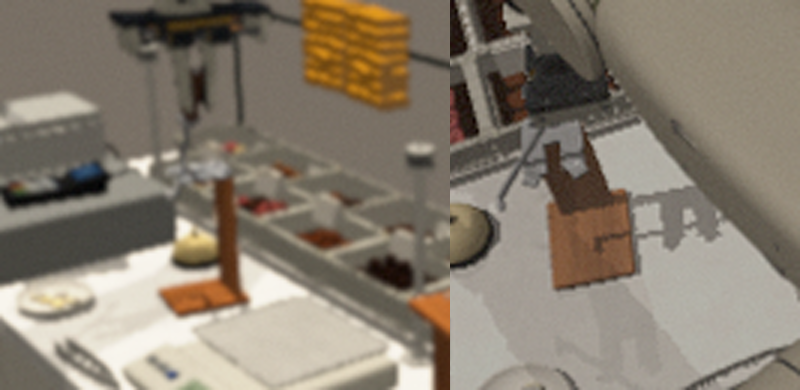

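The top crop shows the hook gripped and tilted, running from (545,130) down-left to its tip near (500,207). I'll measure that tilt.

Run:
```python
from h import *
np.set_printoptions(precision=1,suppress=True)
s=manip.state();p=s["eef_pos"];R=s["eef_rot"];print("joints",s["joint_pos"])
for n in("scene","top","wrist"):
    z=np.load(n+"2.npz");i=cams.camera_info(n);P=cloud(i,z["d"]);T=(P-p)@R
    m=(z["d"]>0)&(T[...,0]>30)&(T[...,0]<170)&(abs(T[...,1])<35)&(T[...,2]>40)&(T[...,2]<170)
    Q=T[m];print(n,len(Q))
    k=(abs(Q[:,1])<12)&(Q[:,0]>60+30*0);Q=Q[k]
    if len(Q)>10:
        c,r=cv2.fitLine(Q[:,[0,2]].astype(np.float32),cv2.DIST_HUBER,0,.01,.01).ravel()[:2],0
        print("tilt",90-np.degrees(np.arctan2(c[1],c[0])), "maxx",Q[np.argsort(Q[:,0])[-8:]])
print("cam wrt tool",(np.array(i["extrinsics"])[:3,3]-p)@R, "\n",R.T@np.array(i["extrinsics"])[:3,:3],i["fovy"])
im=np.load("wrist2.npz")["im"];cv2.imwrite("pics/w2.png",im[...,::-1])
```

```text
joints [ 0.3  0.1  1.4 -0.   1.6  0.5]
scene 108
tilt 33.14021 maxx [[112.7  -3.8 135.9]
 [114.5  -4.4 149.6]
 [116.4  -3.1 141.5]
 [116.4  -8.2 149.6]
 [119.5 -11.2 145.6]
 [120.   -6.7 146.5]
 [121.4 -11.4 155. ]
 [123.    2.5 153.4]]
top 311
tilt 33.746944 maxx [[120.   -4.6 146.8]
 [120.8  -1.7 138.7]
 [121.6  -3.5 141.6]
 [122.5  -9.3 143.8]
 [122.8  -4.4 145.8]
 [126.1  -2.6 147.5]
 [126.5  -5.8 148.2]
 [127.3  -7.7 150.9]]
wrist 4584
tilt 31.504414 maxx [[126.2  -1.5 147. ]
 [126.2  -3.2 147.1]
 [126.2  -9.9 147.1]
 [126.2  -2.3 147.2]
 [126.2  -9.1 147.5]
 [126.3  -4.9 148.1]
 [126.3  -0.7 148.2]
 [126.4   0.2 148.7]]
cam wrt tool [  83.3   -1.1 -166.3] 
 [[-0.   1.   0.3]
 [ 1.   0.   0. ]
 [ 0.   0.3 -1. ]] 58.70777329305566
```

View pics/w2.png

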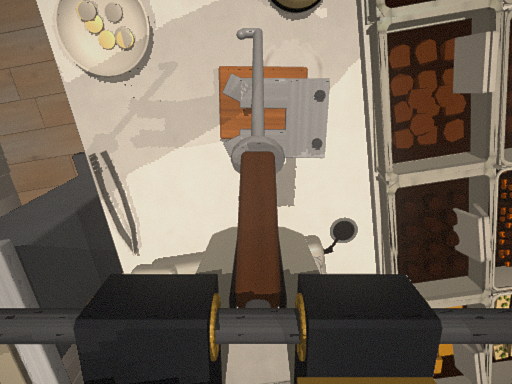

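The wrist view shows the hook held at about 36.5° of tilt, rod vertical in the image at column 258 and toe to the left at (240,34). The gripper blocks views ahead, so I'll look at the hoop sideways from in front of the shelf.

Run:
```python
from h import *
plan([(550,243,365,80.5),(380,-425,245,80.5)],step=46,dwell=3)
```

```text
-1 -1 -39 0.0; -2 -2 -77 0.0; -45 -5 -70 0.0; -88 -9 -62 0.0; -131 -13 -55 0.0; -174 -16 -47 0.0; -217 -20 -40 0.0; -260 -23 -32 0.0; -302 -27 -25 0.0; -345 -31 -17 0.0; -388 -34 -10 0.0; -431 -38 -2 0.0
-43 -4 8 0.0; -86 -7 15 0.0; -129 -11 22 0.0; -172 -14 30 0.0; -215 -18 38 0.0; -258 -22 45 0.0; -258 -22 45 0.0; -258 -22 45 0.0; -258 -22 45 0.0
```

Request:
apply_moves:
  deltas: "0 0 -39 0; 0 0 -77 0; -45 -5 -72 0; -88 -9 -64 0; -131 -13 -55 0; -174 -16 -47 0; -217 -20 -40 0; -260 -23 -32 0; -302 -27 -25 0; -345 -31 -17 0; -388 -34 -10 0; -431 -38 -2 0"
  grip_force: 60

```text
clock: 9.9
eef_pos: [443.3, -175.3, 289.5]
eef_rot: [[0.164, 0.986, 0.0], [0.986, -0.164, -0.0], [-0.0, 0.0, -1.0]]
ft_force: [-0.1, 0.0, -0.8]
finger_gap: 0.19
grip_force: 60.0
```

Request:
apply_moves:
  deltas: "-43 -4 8 0; -86 -7 15 0; -129 -11 22 0; -172 -14 30 0; -215 -18 38 0; -258 -22 45 0; -258 -22 45 0; -258 -22 45 0; -258 -22 45 0"

```text
clock: 10.8
eef_pos: [380.2, -424.0, 244.7]
eef_rot: [[0.164, 0.986, 0.0], [0.986, -0.164, 0.0], [0.0, -0.0, -1.0]]
ft_force: [0.3, -0.3, 0.3]
finger_gap: 0.186
grip_force: 60.0
```

Run:
```python
from h import *
np.set_printoptions(precision=1,suppress=True)
s=manip.state();p=s["eef_pos"];R=s["eef_rot"];print(s["clock"],p,adeg(R),s["finger_gap"],s["grip_force"],s["joint_pos"])
im,d=cams.grab_frame("wrist");i=cams.camera_info("wrist");np.savez("wrist3.npz",im=im,d=d,E=i["extrinsics"])
for l in("carrier_hoop","hook_corner","gift_box","carrier_back_left","shelf_edge"):
    for q in models.spot_point(l,"wrist")[:2]:
        rc=q["at"];print(l,q["conf"],np.array(rc),px(i,d,rc))
P=cloud(i,d);T=(P-p)@R
m=(d>0)&(T[...,0]>30)&(T[...,0]<170)&(abs(T[...,1])<25)&(T[...,2]>40)&(T[...,2]<170);Q=T[m];print("tipx",np.percentile(Q[:,0],99),"tipz",np.percentile(Q[:,2],99))
m=(d>0)&(P[...,0]>480)&(P[...,0]<600)&(P[...,1]>-430)&(P[...,1]<-280)&(P[...,2]>30)&(P[...,2]<46)
r,c=np.nonzero(m);print(len(r),P[m].min(0) if len(r) else 0,P[m].max(0) if len(r) else 0)
cv2.imwrite("pics/w3.png",im[...,::-1])
```

```text
10.8 [ 380.2 -424.   244.7] 80.57429111335279 0.1856179267260652 59.99976396560669 [-0.9  0.   1.5  0.   1.6 -0.8]
carrier_hoop 0.68 [ 89.6 400.2] [ 553.4 -377.2    3.6]
hook_corner 0.88 [ 31.5 257.8] [ 399.7 -302.6  104. ]
gift_box 0.5 [ 85.7 428.4] [ 584.3 -377.9    5.9]
gift_box 0.35 [ 31.8 258.4] [ 400.1 -303.   104.1]
carrier_back_left 0.7 [ 88.5 406.1] [ 544.1 -373.7   42.5]
shelf_edge 0.8 [ 46.2 436.1] [ 594.  -337.1    4.8]
tipx 126.21570582517082 tipz 147.1353100276988
448 [ 538.5 -407.6   30.3] [ 548.5 -339.2   45.3]
```

View pics/w3.png

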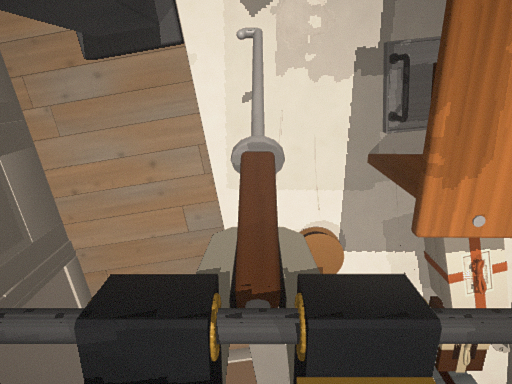

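The hoop is clearly visible at columns 393–410, rows 52–122, with the tray at columns 385–435 and the hook still at its tilt. I'll fit the bar and the tray front.

Run:
```python
from h import *
np.set_printoptions(precision=2,suppress=True)
z=np.load("wrist3.npz");i=cams.camera_info("wrist");i["extrinsics"]=z["E"];d=z["d"];P=cloud(i,d)
def sel(b): 
    m=d>0
    for k in range(3): m&=(P[...,k]>b[k][0])&(P[...,k]<b[k][1])
    return P[m]
B=sel([(520,570),(-420,-320),(36,47)]);l=cv2.fitLine(B[:,:2].astype(np.float32),cv2.DIST_HUBER,0,.01,.01).ravel()
u=l[:2]*np.sign(l[1]);t=(B[:,:2]-l[2:])@u
print("bar",len(B),"yaw",np.degrees(np.arctan2(-u[0],u[1])),"mid",l[2:]+u*(t.min()+t.max())/2,t.max()-t.min(),np.median(B[:,2]))
F=sel([(500,535),(-440,-290),(8,15)])
if len(F)>20:
    l2=cv2.fitLine(F[:,:2].astype(np.float32),cv2.DIST_HUBER,0,.01,.01).ravel();print("front rim",len(F),np.degrees(np.arctan2(-l2[2*0],l2[1])),F.min(0),F.max(0))
S=sel([(450,620),(-500,-200),(190,204)])
n=np.array([.985,-.171]);print("edge proj",np.percentile(S[:,:2]@n,[0.5,1,2]),"bar proj",B[:,:2].mean(0)@n)
```

```text
bar 424 yaw -4.1559763 mid [ 543.11 -373.55] 68.18790402723647 42.599612905025
front rim 150 -3.2089639 [ 530.54 -422.79    8.06] [ 534.99 -357.05   14.37]
edge proj [554.82 554.98 555.18] bar proj 598.9818279631563
```

Run:
```python
from h import *
a=-6.0;ar=np.radians(a);X=np.array([np.cos(ar),np.sin(ar)])
bar=np.array([543.1,-373.5]);y=np.radians(-4.2);tx=np.array([np.cos(y),np.sin(y)]);ty=np.array([-tx[1],tx[0]])
def tcp(back,left,z): 
    c=bar+back*tx+left*ty; q=c-121*X; return (q[0],q[1],z+144,a)
W=[tcp(-70,-6,80),tcp(-40,-6,62)]
print(W, tcp(10,-6,57),tcp(24,-6,28)); plan(W,step=45,dwell=2)
p=np.array(W[-1][:3])
for w in(tcp(10,-6,57),tcp(24,-6,28)):
    dd=np.array(w[:3])-p;print("tool d",X@dd[:2],np.array([np.sin(ar),-np.cos(ar)])@dd[:2],-dd[2])
```

```text
[(np.float64(352.51140807196117), np.float64(-361.70926900902646), 224, -6.0), (np.float64(382.4308423886949), np.float64(-363.90641492285545), 206, -6.0)] (np.float64(432.29656624991776), np.float64(-367.568324779237), 201, -6.0) (np.float64(446.25896893106017), np.float64(-368.59365953902386), 172, -6.0)
5 -3 2 7.9; 10 -7 4 15.7; 16 -10 6 23.6; 21 -14 8 31.5; 26 -17 10 39.4; 31 -20 12 47.2; 36 -24 13 55.1; 42 -27 15 63.0; 47 -31 17 70.9; 52 -34 19 78.7; 57 -38 21 86.6; 60 -8 39 86.6
0 0 -0 0.0; 0 0 -0 0.0
tool d 49.97532801828654 -1.5705379539064408 5.0
tool d 63.96841986340678 -2.010288581000222 34.0
```

Request:
apply_moves:
  deltas: "5 -3 2 7.9; 10 -7 4 15.7; 16 -10 6 23.6; 21 -14 8 31.5; 26 -17 10 39.4; 31 -20 12 47.2; 36 -24 13 55.1; 42 -27 15 63.0; 47 -31 17 70.9; 52 -34 19 78.7; 57 -38 21 86.6; 57 -38 21 86.6"

```text
clock: 12.3
eef_pos: [351.5, -361.5, 223.6]
eef_rot: [[0.994, -0.107, -0.0], [-0.107, -0.994, 0.0], [-0.0, -0.0, -1.0]]
ft_force: [0.0, 0.6, -1.4]
finger_gap: 0.19
grip_force: 60.0
```

Run:
```python
from h import *
np.set_printoptions(precision=1,suppress=True)
s=manip.state();p=s["eef_pos"];R=s["eef_rot"];print(s["clock"],p,adeg(R))
im,d=cams.grab_frame("wrist");i=cams.camera_info("wrist");P=cloud(i,d);T=(P-p)@R
m=(d>0)&(T[...,0]>30)&(T[...,0]<170)&(abs(T[...,1])<25)&(T[...,2]>40)&(T[...,2]<165);Q=T[m];print("tipx",np.percentile(Q[:,0],99),"tipz",np.percentile(Q[:,2],99))
Q=Q[(abs(Q[:,0]-70)<60)];b=[np.median(Q[abs(Q[:,0]-k)<3,1]) for k in(50,70,90,105)];print("rod y",b)
plan([(382.4,-364,206,-6)],step=30)
```

```text
12.3 [ 351.5 -361.5  223.6] -6.153638902570124
tipx 124.25564855535954 tipz 147.2206783725473
rod y [np.float64(nan), np.float64(-0.5367954375306343), np.float64(-1.3261365770730191), np.float64(-1.0580096927878948)]
15 -1 9 0.1; 31 -1 18 0.1
  return _methods._mean(a, axis=axis, dtype=dtype,
  ret = ret.dtype.type(ret / rcount)
```

Request:
apply_moves:
  deltas: "15 -1 9 0; 31 -1 18 0; 48 -2 20 0; 65 -2 21 0; 81 -3 22 0; 81 -3 22 0; 86 -3 30 0; 91 -3 38 0; 95 -3 45 0; 96 -3 52 0; 96 -3 52 0; 96 -3 52 0"

```text
clock: 13.55
eef_pos: [447.1, -369.3, 171.4]
eef_rot: [[0.994, -0.106, -0.0], [-0.106, -0.994, 0.0], [-0.001, -0.0, -1.0]]
ft_force: [0.1, 0.0, -1.4]
finger_gap: 0.189
grip_force: 60.0
```

Run:
```python
from h import *
s=manip.state();print(s["eef_pos"],s["ft_force"])
a,_=cams.grab_frame("scene");b,_=cams.grab_frame("top")
f=lambda x:cv2.resize(x,(390,360),interpolation=cv2.INTER_CUBIC)
cv2.imwrite("pics/m4.png",np.hstack([f(a[180:300,240:370]),f(b[150:270,240:370])])[...,::-1])
```

```text
[ 447.09606225 -369.29893652  171.36645444] [ 0.06763954  0.02767057 -1.40002401]
```

View pics/m4.png

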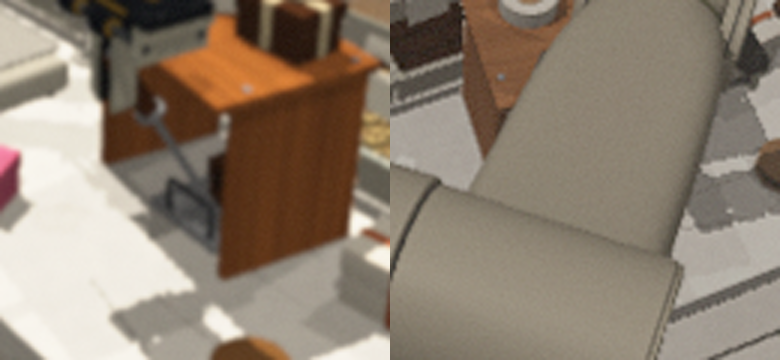

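The scene crop shows the rod from (150,110) down to (205,185), behind the hoop bar, with no contact force yet. Now the slow pull.

Request:
apply_moves:
  deltas: "-2 0 0 0; -4 0 0 0; -6 0 0 0; -8 0 0 0; -11 0 0 0; -14 0 0 0; -18 0 0 0; -22 0 0 0; -26 0 0 0; -30 0 0 0; -34 0 0 0; -38 0 0 0"

```text
clock: 14.85
eef_pos: [409.3, -365.4, 171.7]
eef_rot: [[0.994, -0.106, 0.0], [-0.106, -0.994, -0.0], [0.0, 0.0, -1.0]]
ft_force: [2.2, 0.2, 0.6]
finger_gap: 0.192
grip_force: 60.0
```

Run:
```python
from h import *
np.set_printoptions(precision=1,suppress=True)
s=manip.state();p=s["eef_pos"];R=s["eef_rot"];print(s["clock"],p,s["ft_force"])
im,d=cams.grab_frame("wrist");i=cams.camera_info("wrist");P=cloud(i,d);T=(P-p)@R
m=(d>0)&(T[...,0]>20)&(T[...,0]<170)&(abs(T[...,1])<6)&(T[...,2]>20)&(T[...,2]<165);Q=T[m]
l=cv2.fitLine(Q[:,[0,2]].astype(np.float32),cv2.DIST_HUBER,0,.01,.01).ravel();print("tilt",np.degrees(np.arctan2(l[0],l[1])),"max",np.percentile(Q[:,0],99))
a,da=cams.grab_frame("scene")
f=lambda x:cv2.resize(x,(390,360),interpolation=cv2.INTER_CUBIC)
cv2.imwrite("pics/m5.png",np.hstack([f(a[180:300,230:360]),cv2.resize(im,(390,360))])[...,::-1])
```

```text
14.85 [ 409.3 -365.4  171.7] [2.2 0.2 0.6]
tilt 31.795567 max 95.18550576850886
```

View pics/m5.png

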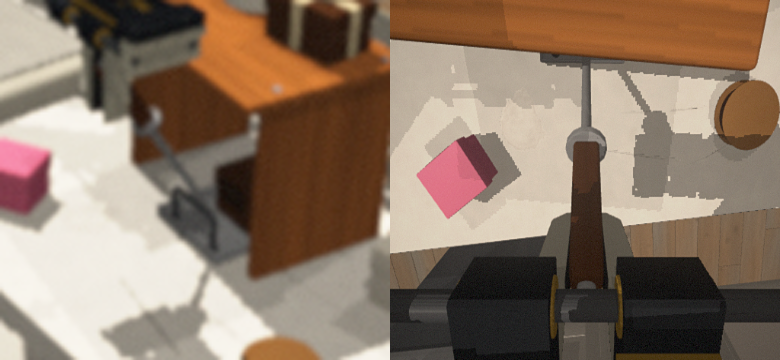

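The tray follows the hook: the pull is 2.2 N and the box is upright at (235,195) in the left crop. I'll keep pulling.

Request:
apply_moves:
  deltas: "-6 0 0 0; -12 0 0 0; -18 0 0 0; -24 0 0 0; -30 0 0 0; -36 0 0 0; -42 0 0 0; -48 0 0 0; -54 0 0 0; -60 0 0 0; -66 0 0 0; -72 0 0 0"

```text
clock: 16.15
eef_pos: [337.5, -357.7, 171.7]
eef_rot: [[0.994, -0.106, 0.0], [-0.106, -0.994, -0.0], [0.0, 0.0, -1.0]]
ft_force: [3.3, -0.9, 0.5]
finger_gap: 0.193
grip_force: 60.0
```

Request:
apply_moves:
  deltas: "-6 0 0 0; -12 0 0 0; -18 0 0 0; -24 0 0 0; -30 0 0 0; -36 0 0 0; -42 0 0 0; -48 0 0 0; -53 0 0 0; -58 0 0 0; -62 0 0 0; -62 0 0 0"

```text
clock: 17.35
eef_pos: [275.9, -351.2, 171.7]
eef_rot: [[0.994, -0.106, -0.0], [-0.106, -0.994, -0.0], [-0.0, 0.0, -1.0]]
ft_force: [1.7, 0.9, 1.9]
finger_gap: 0.188
grip_force: 60.0
```

```bash
cat > tray.py <<'E'
from h import *
np.set_printoptions(precision=1,suppress=True)
s=manip.state();p=s["eef_pos"];R=s["eef_rot"];print(s["clock"],p,s["ft_force"])
n=np.array([.985,-.171])
for c in("wrist","scene"):
    im,d=cams.grab_frame(c);i=cams.camera_info(c);P=cloud(i,d)
    hsv=cv2.cvtColor(im,cv2.COLOR_RGB2HSV)
    m=(d>0)&(P[...,0]>320)&(P[...,0]<560)&(P[...,1]>-430)&(P[...,1]<-270)
    for nm,z0,z1 in(("rim",9,15),("bar",38,46),("boxtop",49,60)):
        Q=P[m&(P[...,2]>z0)&(P[...,2]<z1)]
        if len(Q)>15:
            r=cv2.minAreaRect(Q[:,:2].astype(np.float32));print(c,nm,len(Q),np.array(r[0]),np.array(r[1]),r[2],"proj max",(np.percentile(Q[:,:2]@n,[1,99])))
    np.savez(c+"t.npz",im=im,d=d)
    cv2.imwrite(f"pics/{c}_t.png",im[...,::-1])
print("edge proj 555")
E
python3 tray.py
```

```text
17.35 [ 275.9 -351.2  171.7] [1.7 0.9 1.9]
wrist rim 884 [ 399.6 -360. ] [100.1  57.6] 78.587158203125 proj max [425.6 480.9]
wrist bar 620 [ 386.9 -357.4] [68.9 17.5] 78.58404541015625 proj max [433.  448.8]
wrist boxtop 78 [ 383.  -361.7] [7.1 9.5] 83.15965270996094 proj max [434.8 443.3]
scene rim 140 [ 425.  -368.2] [103.2 111.7] 78.42259216308594 proj max [425.2 532.8]
scene bar 98 [ 423.8 -374.5] [ 62.3 101.5] 72.94479370117188 proj max [433.1 528.4]
scene boxtop 290 [ 423.8 -373.4] [ 65.2 101.5] 80.17745208740234 proj max [433.9 531.1]
edge proj 555
```

View pics/wrist_t.png

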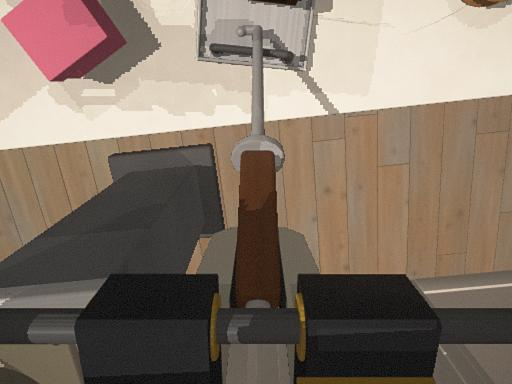

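The wrist view shows the tray out on the open counter at (255,35), front rim on row 62, hook behind the bar at (250,32). From the scene depth the back rim projects to 533 against the shelf edge at 555, so it is about 20 mm clear. Unhooking now.

Request:
apply_moves:
  deltas: "3 0 0 0; 5 0 0 0; 5 0 0 0; 1 0 -6 0; -4 0 -12 0; -10 0 -20 0; -16 0 -28 0; -20 0 -38 0; -20 0 -60 0; -20 0 -90 0; -20 0 -130 0; -20 0 -130 0"

```text
clock: 18.65
eef_pos: [257.2, -351.2, 308.6]
eef_rot: [[0.994, -0.106, 0.005], [-0.106, -0.994, -0.009], [0.006, 0.008, -1.0]]
ft_force: [0.4, -0.8, -0.3]
finger_gap: 0.189
grip_force: 60.0
```

```bash
python3 tray.py
python3 - <<'E'
from h import *
plan([(400,-60,330,80.5),(545,150,330,80.5)],step=46,dwell=2)
E
```

```text
18.65 [ 257.2 -351.2  308.6] [ 0.4 -0.8 -0.3]
wrist rim 164 [ 403.1 -359.4] [99.7 67.1] 79.07914733886719 proj max [424.8 489.7]
wrist bar 298 [ 398.7 -361.2] [65.2 45.7] 77.47966003417969 proj max [432.3 477.9]
wrist boxtop 266 [ 420.5 -369.4] [61.   7.5] 83.90808868408203 proj max [475.6 482.6]
scene rim 144 [ 423.9 -367.1] [103.9 109.8] 79.29061889648438 proj max [425.2 533.1]
scene bar 98 [ 423.6 -374.5] [ 62.  100.3] 72.74068450927734 proj max [433.  527.4]
scene boxtop 282 [ 446.4 -378.9] [65.5 55.4] 77.93505859375 proj max [477.4 531.5]
edge proj 555
10 -28 -2 -7.9; 20 -55 -5 -15.7; 31 -83 -7 -23.6; 41 -110 -10 -31.5; 51 -138 -12 -39.4; 61 -165 -15 -47.2; 71 -193 -17 -55.1; 81 -221 -19 -63.0; 92 -248 -22 -70.8; 102 -276 -24 -78.7; 112 -303 -27 -86.6; 132 -341 -27 -86.6
39 18 -0 0.0; 77 36 -0 0.0; 116 54 -0 0.0; 154 72 -0 0.0; 193 90 -0 0.0; 193 90 -0 0.0; 193 90 -0 0.0
```

Request:
apply_moves:
  deltas: "10 -28 -2 -7.9; 20 -55 -5 -15.7; 31 -83 -7 -23.6; 41 -110 -10 -31.5; 51 -138 -12 -39.4; 61 -165 -15 -47.2; 71 -193 -17 -55.1; 81 -221 -19 -63.0; 92 -248 -22 -70.8; 102 -276 -24 -78.7; 112 -303 -27 -86.6; 132 -341 -27 -86.6"

```text
clock: 19.95
eef_pos: [423.3, -23.4, 327.8]
eef_rot: [[0.16, 0.987, -0.001], [0.987, -0.16, -0.0], [-0.001, -0.001, -1.0]]
ft_force: [1.0, -0.6, -0.2]
finger_gap: 0.191
grip_force: 60.0
```

Run:
```python
from h import *
plan([(538.3,130.9,300,80.5),(538.3,130.9,287.5,80.5)],step=42,dwell=2)
```

```text
34 18 6 0.1; 68 36 11 0.1; 102 53 17 0.2; 137 71 22 0.2; 171 89 28 0.3; 171 89 40 0.3; 171 89 40 0.3; 171 89 40 0.3
```

Request:
apply_moves:
  deltas: "34 18 6 0.1; 68 36 11 0.1; 102 53 17 0.2; 137 71 22 0.2; 171 89 28 0.3; 171 89 40 0.3; 171 89 40 0.3; 171 89 40 0.3"

```text
clock: 20.75
eef_pos: [538.7, 129.3, 287.5]
eef_rot: [[0.17, 0.985, -0.002], [0.985, -0.17, -0.001], [-0.001, -0.002, -1.0]]
ft_force: [-0.2, -0.1, -1.1]
finger_gap: 0.185
grip_force: 60.0
```

Run:
```python
from h import *
s=manip.state();p=s["eef_pos"];R=s["eef_rot"];print(s["clock"],p,(p-np.array([566.2,298.5,222.6]))@R)
im,d=cams.grab_frame("wrist");i=cams.camera_info("wrist");P=cloud(i,d);T=(P-p)@R
m=(d>0)&(T[...,0]>30)&(T[...,0]<170)&(abs(T[...,1])<25)&(T[...,2]>40)&(T[...,2]<165);Q=T[m];print("tipx",np.percentile(Q[:,0],99),"tipz",np.percentile(Q[:,2],99))
```

```text
20.75 [538.66408255 129.33543815 287.54403158] [-171.45761945    1.46027658  -64.75148874]
tipx 126.11465667116538 tipz 146.80649980915433
```

Request:
apply_moves:
  deltas: "20 -2 0 0; 38 -2 0 0; 50 -2 0 0; 61 -2 0 0; 72 -2 0 0; 83 -2 0 0; 94 -2 0 0; 105 -2 0 0; 116 -2 0 0; 127 -2 0 0; 137 -2 0 0; 137 -2 0 0"
  grip_force: 25

```text
clock: 22.0
eef_pos: [560.9, 267.1, 288.4]
eef_rot: [[0.168, 0.986, -0.0], [0.986, -0.168, 0.001], [0.001, -0.0, -1.0]]
ft_force: [0.7, 0.2, -0.2]
finger_gap: 0.19
grip_force: 25.0
```

```bash
cat > tilt.py <<'E'
from h import *
np.set_printoptions(precision=1,suppress=True)
s=manip.state();p=s["eef_pos"];R=s["eef_rot"];print(s["clock"],p,(p-np.array([566.2,298.5,222.6]))@R,s["ft_force"])
for c in("scene","top"):
    im,d=cams.grab_frame(c);i=cams.camera_info(c);P=cloud(i,d);T=(P-p)@R
    m=(d>0)&(abs(T[...,1])<22)&(abs(T[...,0])<25)&(T[...,2]>40)&(T[...,2]<175);Q=T[m]
    print(c,len(Q))
    for k in range(40,175,15):
        q=Q[(Q[:,2]>=k)&(Q[:,2]<k+15)]
        if len(q)>2: print(k,len(q),np.median(q,0))
    cv2.imwrite(f"pics/{c}_h.png",im[...,::-1]);
E
python3 tilt.py
```

```text
22.0 [560.9 267.1 288.4] [-31.8   0.  -65.8] [ 0.7  0.2 -0.2]
scene 90
40 7 [-7.  -2.5 45.3]
55 8 [-4.6 -1.1 61.9]
70 7 [-4.8 -1.2 77.3]
85 18 [-3.4  0.4 98.8]
100 22 [ -0.5  -3.1 102.6]
115 8 [ -9.1  -0.3 124.9]
130 6 [ -7.2  -0.9 137.7]
145 7 [ -7.6  -1.7 151.7]
160 7 [ -5.9  -3.4 169. ]
top 146
40 4 [-1.6 -4.4 51.3]
55 8 [-3.5 -4.4 64.2]
70 7 [-2.  -5.1 76.1]
85 76 [11.7 -1.7 97.3]
100 21 [ 17.2  -4.6 102.1]
115 8 [ -2.8  -3.4 119.3]
130 9 [ -3.1  -4.7 139.1]
145 5 [ -4.3  -3.8 153. ]
160 8 [ -3.9  -5.1 165.8]
```

Request:
apply_moves:
  deltas: "-10 0 0 0; -12 -35 0 0; -12 -70 0 0; -12 -98 0 0; 10 -98 20 0; 32 -98 38 0; 32 -98 54 0; 32 -98 54 0; 32 -98 54 0; 32 -98 54 0"

```text
clock: 23.1
eef_pos: [470.5, 313.0, 235.9]
eef_rot: [[0.171, 0.985, 0.002], [0.985, -0.171, 0.001], [0.001, 0.001, -1.0]]
ft_force: [-0.0, 0.2, -1.0]
finger_gap: 0.19
grip_force: 25.0
```

Run:
```python
from h import *
np.set_printoptions(precision=1,suppress=True)
s=manip.state();p=s["eef_pos"];R=s["eef_rot"];print(s["clock"],p,(p-np.array([566.2,298.5,222.6]))@R,s["ft_force"])
for c in("scene","top","wrist"):
    im,d=cams.grab_frame(c);i=cams.camera_info(c);P=cloud(i,d);T=(P-p)@R
    m=(d>0)&(abs(T[...,1])<26)&(abs(T[...,0])<25)&(T[...,2]>5)&(T[...,2]<200);Q=T[m]
    print(c,len(Q))
    for k in range(0,210,12):
        q=Q[(Q[:,2]>=k)&(Q[:,2]<k+12)]
        if len(q)>2: print(k,len(q),np.median(q,0),np.ptp(q[:,0]),q[:,2].max())
    if c=="wrist":cv2.imwrite("pics/w6.png",im[...,::-1])
    if c=="scene":cv2.imwrite("pics/s6.png",cv2.resize(im[60:210,120:270],(600,600),interpolation=cv2.INTER_CUBIC)[...,::-1])
```

```text
23.1 [470.5 313.  235.9] [ -2.  -96.8 -13.5] [-0.   0.2 -1. ]
scene 122
0 10 [-9.9 -5.3  8.7] 18.116128698460322 11.516102118217912
12 15 [-10.6  -1.7  17. ] 14.656021648484653 23.896089199574277
24 21 [-11.7  -5.8  30.2] 23.22264891300096 35.08271441656914
36 5 [-4.8  0.7 42.6] 5.171199253086664 47.879496354410435
48 6 [-7.5 -3.1 53.5] 6.1111866896308635 58.3296149355682
60 5 [-4.8 -1.4 67.2] 4.089047280481564 71.70680855503983
72 6 [-6.7 -1.1 76.5] 8.614421581722628 81.89782702270526
84 6 [-6.2 -1.4 90.1] 8.271253662664456 95.23190710051706
96 6 [ -5.6  -1.4 104.6] 16.222417002889102 107.82736731331524
108 4 [ -8.5  -1.6 114.5] 0.9923639078704003 116.9526588287784
120 6 [ -7.9  -2.1 126.2] 5.489748230474208 130.3109128988864
132 6 [ -9.4  -2.  138.9] 4.260412136641383 142.57749391798347
144 5 [ -8.5  -2.5 152.4] 3.7883991325427546 155.08682963845104
156 5 [ -6.8  -0.5 163.6] 10.258206775203513 166.23123471026327
168 7 [ -9.1  -2.3 172.6] 11.752418357523688 179.47807045889638
180 9 [ -7.5  -7.6 183.5] 9.972025457008902 186.285651863007
top 72
12 3 [-13.3   2.7  22. ] 3.1297761764999
[... 945 characters left out ...]
139398032
60 22 [ 2.4 -1.2 69.4] 2.0719162811617258 71.39561333944573
72 48 [ 2.1 -1.2 77.8] 2.4410344951567677 83.94197781015362
84 42 [ 1.7 -1.2 90. ] 2.8317008218481035 95.49686919301455
96 39 [  1.7  -1.6 101.3] 3.423909745888712 107.35455306850972
108 37 [  1.4  -0.7 113.7] 3.500198760070311 119.99383650419963
120 29 [  1.3  -1.6 125.1] 3.9283362737732928 131.89161389546592
132 26 [  1.3  -1.2 137.7] 2.364410919050222 143.8594313880741
144 23 [  1.   -0.7 150.3] 2.1361316477877286 155.65626627960717
156 20 [  0.8  -1.2 162. ] 2.358245408014912 167.70894497134827
168 78 [ -1.4 -12.1 177.8] 7.221079720363137 179.92508312908058
180 50 [  0.   -8.  181.4] 7.818803023168801 184.7162700909294
```

View pics/s6.png

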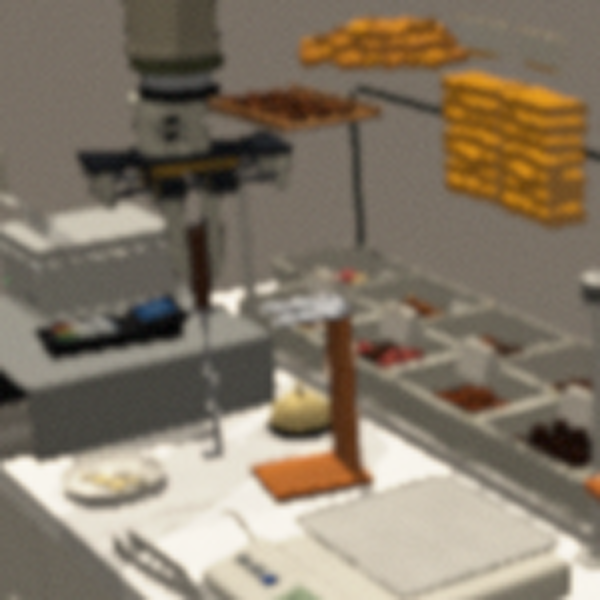

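The hook hangs upright below the gripper, clear of the stand, at (205,380) in the crop, with a tilt under 1°. Slide it into the slot and lower it.

Request:
apply_moves:
  deltas: "3 10 0 0; 3 25 0 0; 3 40 0 0; 3 55 0 0; 3 70 0 0; 3 82 0 0; 3 92 0 0; 3 97 0 0; 3 97 0 0; 3 97 5 0; 3 97 9 0; 3 97 9 0"

```text
clock: 24.45
eef_pos: [565.0, 300.1, 224.5]
eef_rot: [[0.169, 0.986, -0.002], [0.986, -0.169, -0.001], [-0.001, -0.001, -1.0]]
ft_force: [0.3, -0.7, -0.8]
finger_gap: 0.195
grip_force: 25.0
```

Run:
```python
from h import *
np.set_printoptions(precision=1,suppress=True)
s=manip.state();p=s["eef_pos"];R=s["eef_rot"];print(s["clock"],p,(p-np.array([566.2,298.5,222.6]))@R,s["ft_force"],s["wrist_torque"])
im,d=cams.grab_frame("scene")
cv2.imwrite("pics/s7.png",cv2.resize(im[90:200,140:250],(600,600),interpolation=cv2.INTER_CUBIC)[...,::-1])
```

```text
24.45 [565.  300.1 224.5] [ 1.4 -1.5 -1.9] [ 0.3 -0.7 -0.8] [-0.  -0.1  0.1]
```

View pics/s7.png

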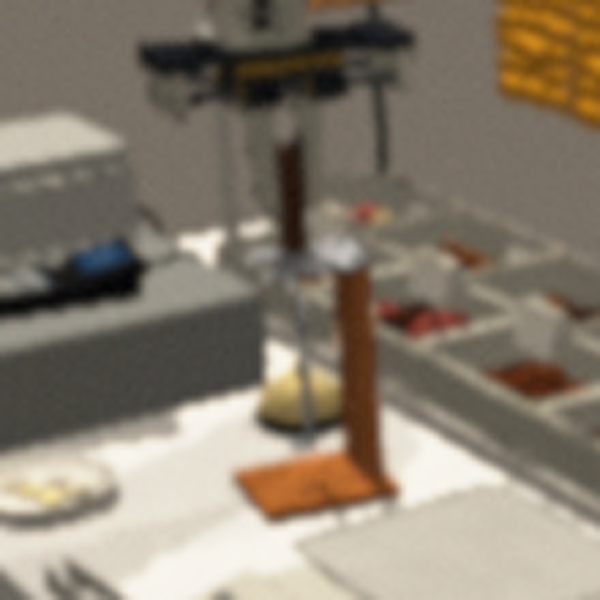

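The hook is in the slot at (295,255) with its collar just over the plate. I'll lower it until it sits.

Request:
apply_moves:
  deltas: "0 0 1 0; 0 0 2 0; 0 0 2 0; 0 0 3 0; 0 0 3 0; 0 0 3 0; 0 0 3 0"
  grip_force: 8

```text
clock: 25.2
eef_pos: [566.0, 300.2, 223.8]
eef_rot: [[0.17, 0.986, 0.001], [0.986, -0.17, 0.001], [0.001, 0.001, -1.0]]
ft_force: [-3.0, -1.4, 4.6]
finger_gap: 0.191
grip_force: 8.0
```

Request:
apply_moves:
  deltas: "0 0 0 0; 0 0 0 0; 0 0 0 0; 0 0 0 0"
  jaw: 24

```text
clock: 25.6
eef_pos: [565.8, 300.0, 222.4]
eef_rot: [[0.17, 0.986, -0.0], [0.986, -0.17, -0.0], [-0.0, -0.0, -1.0]]
ft_force: [0.4, 1.0, 0.2]
finger_gap: 0.259
grip_force: 0.0
```

Request:
apply_moves:
  deltas: "0 0 0 0; 0 0 0 0; 0 0 0 0; 0 0 0 0; 0 0 0 0; 0 0 0 0; 0 0 0 0; 0 0 0 0; 0 0 0 0; 0 0 0 0"
  jaw: 80

```text
clock: 26.6
eef_pos: [565.9, 300.1, 222.6]
eef_rot: [[0.17, 0.986, -0.0], [0.986, -0.17, 0.0], [-0.0, -0.0, -1.0]]
ft_force: [0.5, -0.3, -0.2]
finger_gap: 0.856
grip_force: 0.0
```

Request:
apply_moves:
  deltas: "0 0 -15 0; 0 0 -35 0; 0 0 -60 0; 0 0 -90 0; -25 -5 -120 0; -58 -18 -147 0; -58 -18 -147 0; -58 -18 -147 0; -58 -18 -147 0"

```text
clock: 27.5
eef_pos: [538.2, 246.3, 369.0]
eef_rot: [[0.169, 0.986, -0.001], [0.986, -0.169, -0.0], [-0.0, -0.001, -1.0]]
ft_force: [0.1, 0.4, -1.3]
finger_gap: 0.859
grip_force: 0.0
```

```bash
python3 tray.py
python3 - <<'E'
from h import *
np.set_printoptions(precision=1,suppress=True)
im,d=cams.grab_frame("wrist");i=cams.camera_info("wrist");P=cloud(i,d)
def fit(b,zr):
    m=(d>0)&(P[...,0]>b[0])&(P[...,0]<b[1])&(P[...,1]>b[2])&(P[...,1]<b[3])&(P[...,2]>zr[0])&(P[...,2]<zr[1]);Q=P[m]
    r=cv2.minAreaRect(Q[:,:2].astype(np.float32));print(len(Q),np.array(r[0]),np.array(r[1]),r[2],np.percentile(Q[:,2],[5,50,95]))
fit((500,640,220,360),(262,290));fit((500,640,220,360),(184,200))
cv2.imwrite("pics/w8.png",im[...,::-1])
E
```

```text
27.5 [538.2 246.3 369. ] [ 0.1  0.4 -1.3]
scene rim 144 [ 424.2 -367.1] [103.4 109.9] 78.1756820678711 proj max [425.4 533.9]
scene bar 97 [ 423.5 -374.3] [ 60.8 101.1] 71.94354248046875 proj max [432.6 527.3]
scene boxtop 281 [ 447.  -377.8] [66.  56.4] 77.3265380859375 proj max [477.  531.2]
edge proj 555
610 [564.7 299.4] [18.3 18. ] 80.73951721191406 [265.5 275.  278.6]
3759 [573.9 297.4] [64.6 79.5] 79.73292541503906 [188.9 190.2 194.4]
```

View pics/w8.png

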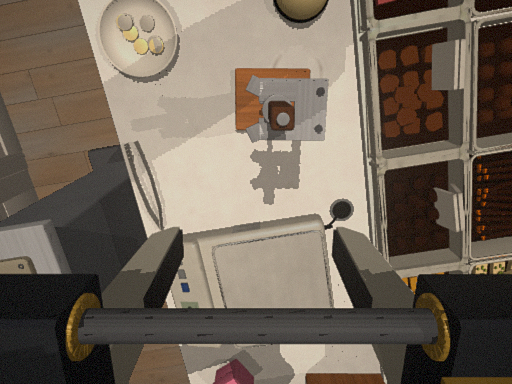

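The wrist view shows the hook hanging in the slot at (281,115), with its handle top at z = 275 mm, the same as at the start and within 2 mm sideways. The tray is clear of the shelf with the box on it, so I'm handing in.

```bash
python3 -c "
from workcell import manip
print(manip.sign_off())"
```

```text
the job is handed in; nothing more can be done
None
```

I drew the tray out until its back rim was about 20 mm clear of the shelf edge, with the gift box still standing on it. I then hung the hook back in its slot and handed the job in at about 28 s; no verdict came back.

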